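# Set the fineness of the pantry grain mill and start it

## Robot

A 6-joint arm with a two-finger parallel gripper is mounted at the origin on the work surface. World frame = base frame: x ahead of the robot, y to its left, z up, the work surface at z = 0. Lengths are in m, angles in rad, forces in N, time in s.
With the tool pointing down it reaches from about 0.425 to 0.95 m from the base axis. Payload 3.5 kg.
Tool frame: the origin (TCP) lies midway between the tips of the shut fingers; the grasp point (between the pads) lies 19 mm behind it; z points along the fingers, y is the line along which they close (so a half turn about z gives the same grasp; the last joint's range is limited). The gripper opens to 85 mm and grips with 20 to 120 N. Pads are 22 mm wide; open, the fingers measure 114 mm over their backs; the gripper's body (76 mm by 85 mm) begins 54 mm behind the grasp point. The pads swing forward as they close: fully open they stand 13 mm farther back than shut.
Start: joints at [1.057, 0.286, 1.577, -0, 1.279, -0.15], TCP at [0.24, 0.631, 0.231] pointing down, gripper open.
Joint ranges: [-2.77, 2.77], [-0.9, 2.22], [0.21, 2.48], [-1.53, 4.67], [0.24, 2.81], [-2.84, 2.84]. Speed limits (rad/s): [2.79, 2.79, 3.14, 3.14, 3.14, 3.14].

## Interface

Orientations are given as a unit quaternion [x, y, z, w].
In Python, from plant import ctrl gives the robot as it stands. The module is installed in compiled form; this text tells all that it offers.
- The arm moves only by the shell command python3 -m inch 'ROWS' [FORCE]. ROWS is JSON, a list of rows, each a list of 5 numbers: the closure, from 0 (fully open) to 1 (shut), then the shift along the tool's x, y, z in m, then the turn about the tool's z in degrees. A call has 1 to 5 rows; each row is the pose to reach, as a shift and turn from the pose commanded when the call began, along the tool's axes at that moment; what a row does not reach only later rows make up. A row lasts 1/12 s, in which the tool goes at most 41.7 mm and 7.16 degrees, less where a joint would pass 70% of its speed; a pose out of reach is approached as far as the arm can. A call with a gripper value outside its range is refused whole. The fingers move at their own pace and stop on an object; FORCE is the grip in N (left out, the last holds). Time passes only in rows, so rows that repeat a pose let the fingers close. It gives the time, the measured TCP pose, the force, the opening and the grip force at its end, in the units of the state.
- ctrl.get_state(): the state, without advancing time (a new reading comes with each control period).
- ctrl.read_camera(name): name is "scene" or "top"; returns a dict with "pixels" (420x560x3 uint8, red, green, blue), "depth" (420x560 float32, m along the optical axis (not along the pixel's ray), 0 where there is no reading), "fx", "fy", "cx", "cy" (pixels), "D" ([k1, k2, p1, p2, k3] as OpenCV has them; the pictures are not rectified), "xyz" and "rotation" of the camera in the world. Camera axes: x right, y down, z forward; pixel columns grow to the right and rows downward; lengths in m; the calibration is good to about 2 mm. A picture is of the moment at which its call begins.
- ctrl.sign_off(): hands the job in; it is judged then, once.
Trained networks look in a picture, given as the dict that the camera call returned (one of the last four; its "shot" number tells which), for a name from the list of things; names that differ only in an ending like _2 or _b are one class to them, and where a whole thing is asked for, a point or a joint stands for the part that bears it (a point fixed in the world has none). Each returns a list of dicts, best first, with "score" (0 to 1); they miss things now and then, are a little off and sometimes report something else, mostly with a low value. They report only what shows in the picture. A call takes as long as a camera call.
- ctrl.spot_in(query, picture): "at" ([column, row] in pixels, amid what is visible of it).
- ctrl.tip_of(query, picture): "at" ([column, row] in pixels: a listed point, or the origin of a listed thing).
The state is a dict: "time": time; "qpos": joint angles; "dq": joint speeds; "joint_efforts": joint torques, N m; "eef_pos": TCP position; "tcp_rot": TCP orientation; "contact_force": force on the tool from outside, world axes, zero at the start; "wrist_torque": the same for the moment, N m; "opening": opening from 0.0 (shut) to 1.0 (fully open); "finger_force": force on a finger pad.
Only numpy, scipy, OpenCV 4.12 (cv2) and the standard library are available. Lean on these libraries where they do the work, as an engineer would, in place of code of your own. Each camera call takes 0.05 s, during which the arm holds its last target. There are 200 camera calls.

## Task

The grain mill on the counter is set for the wrong grind. Move the black slider grip on its sloped panel to the orange tab: push the grip in against its spring to free it, keep it pushed in while you slide it, and let it spring back out so that it locks in the notch beside the orange tab. Only then push the green start button fully in and let it come out again; leave the other things on the counter where they are.

Things in the scene. Friction and masses are not known exactly. Their poses are not given: they have to be found in the camera images.
- mill: Grain mill, beech wood, fixed on the counter, 300 mm wide (y), 270 deep. Origin: centre of its underside; x towards its back, y along the panel, z up; turned so that its front (own -x) faces about world +y. There a sloped aluminium panel, x -157 to -44, z 41 to 107 mm, wall behind it. The head overhangs: front lower edge at x -77, z 205 mm: no room for a vertical gripper.
- panel (a point): Centre of the sloped panel's surface, at (-105, 0, 71.5) mm in the mill's frame; axes as the mill's. The panel rises to the back at 30 degrees: outward normal (-0.5, 0, 0.866), up-slope direction (0.866, 0, 0.5) in the mill's frame. Come in along the normal, the tool tilted 30 degrees.
- grip_top (a point): Centre of the top of the slider grip: black block with a white line, 26 mm up the slope, 24 mm along the track, top 42 mm out from the panel when out, its lowest 10 mm a thinner neck. The track runs along the mill's y on the panel's midline, mill y -24 mm (carriage 0) to +84 mm. Free room beside the grip: 40 mm along the track, 40 mm up the slope, 20 mm down it (then the flat tabs).
- carriage (a joint): Grip position along the track, m, 0 to 0.108, growing to the mill's +y. Notches every 12 mm from 0. With the grip out, a hidden tongue locks it in a notch (2 mm play each way). Pushed in, it slides with about 1 N friction. Let go within 3 mm of a notch it springs out and locks; farther off it may stand on a tooth, half in, not locked. Starts locked in the second notch.
- grip (a joint): How far the grip is pushed in along the panel's normal, m: 0 out (locked), 0.009 at its inner stop. The spring needs 4 N to start and 8.5 N at the stop; the grip is free to slide from about 0.0075 on; never force it sideways when less far in. It springs out by itself when let go.
- tab_orange: Orange plastic tab on the panel below the track, 14 mm up the slope by 11 mm along it, 4 mm thick. Origin: centre of its underside, 41 mm down the slope from the track's midline; axes as the mill's. The notch to set lies straight up the slope from it, at the same mill y: carriage 0.048, 0.072 or 0.096 (the three tabs change places).
- tab_blue: Blue tab of the same size, another setting.
- tab_yellow: Yellow tab of the same size, another setting.
- start_top (a point): Centre of the top of the green start button (30 mm across, in a steel collar 46 mm across and 12 mm high), 18 mm out from the panel when out, on the panel's midline at mill y -105 mm. It is pushed in along the panel's normal.
- start (a joint): How far the start button is pushed in, m: 0 out, 0.006 fully in, where its spring gives 5 N. Springs out when released.
- mug: Blue mug, 80 mm across, 90 mm high, standing under the mill's spout at its back; origin at the centre of its underside.
- spice_jar: Amber spice jar, 48 mm across, 85 mm high, in front of the mill; origin under its centre.
- can: Food can, 74 mm across, 110 mm high, behind the mill; origin under its centre.
- scoop: Wooden spoon, 170 mm long, lying on the counter; origin under its middle.
- bowl: White bowl, 120 mm across, 50 mm high; origin under its centre.
- tin: Yellow tin, 90 x 65 x 70 mm; origin under its centre.
- jar_lid: Brass jar lid lying flat in front of the mill, 84 mm across, 14 mm high; origin under its centre.

How it is judged:
On the way, in this order (a step that is already met when the one before it is completed fails the run):
1. the grip is beside the orange tab, within 4 mm along the track, sprung out and locked (y of grip_top in the frame of tab_orange between -0.004 and 0.004 m and value of joint grip below 0.002 m), for 0.2 s.
2. the start button is fully in (value of joint start above 0.005 m).
At the end, for the whole second after the job is handed in: The grip stands within 4 mm (along the track) of the orange tab and is sprung out (less than 2 mm in), at rest; the start button has been pushed in by more than 5 mm after that and is out again (less than 1 mm in) (all of step 1 and value of joint start below 0.001 m and velocity of joint carriage between -0.005 and 0.005 m/s); the robot touches nothing.
It fails at once if the grip is forced over a tooth (midway between two notches) while pushed in by less than 6 mm (value of joint grip below 0.006 m and (value of joint carriage between 0.005 and 0.007 m or value of joint carriage between 0.017 and 0.019 m or value of joint carriage between 0.029 and 0.031 m or value of joint carriage between 0.041 and 0.043 m or value of joint carriage between 0.053 and 0.055 m or value of joint carriage between 0.065 and 0.067 m or value of joint carriage between 0.077 and 0.079 m or value of joint carriage between 0.089 and 0.091 m or value of joint carriage between 0.101 and 0.103 m)).
It fails at once if the start button is pushed in by more than 3 mm while the grip is not locked at the orange tab (value of joint start above 0.003 m and not (y of grip_top in the frame of tab_orange between -0.004 and 0.004 m and value of joint grip below 0.002 m)).
It fails at once if one of the other things on the counter is moved by more than 30 mm (distance of any of mug, spice_jar, can, scoop, bowl, tin, jar_lid from where it was at the start of the episode above 0.03 m).
It also fails if it takes over 40 s, if anything falls off the work surface, if the arm or the gripper's body presses on something with over 40 N, if the wrist force passes 120 N, or if a joint passes its speed limit or range.

## Working session

There is one attempt and no reset: what is moved stays moved. The work goes in short steps, Python scripts to look and compute and a shell command to move; the robot and the scene stay as the last step left them, time stands still between calls to the robot, and variables do not carry over. Pictures are saved under pics/ and viewed, at most 10 in all, crops included, and the job is handed in when it is done.

```bash
mkdir -p pics
cat > h.py <<'E'
import numpy as np, cv2
from plant import ctrl
from scipy.spatial.transform import Rotation as R
def Rm(r):
    r=np.array(r,float)
    return r if r.shape==(3,3) else R.from_quat(r).as_matrix()
def ray(p,at):
    K=np.array([[p['fx'],0,p['cx']],[0,p['fy'],p['cy']],[0,0,1]])
    u=cv2.undistortPoints(np.array([[at]],float),K,np.array(p['D'],float))[0,0]
    return np.array([u[0],u[1],1.])
def pt(p,at):
    c,r=int(round(at[0])),int(round(at[1]))
    w=p['depth'][max(r-1,0):r+2,max(c-1,0):c+2]; w=w[w>0]
    if len(w)==0: return None
    return np.array(p['xyz'])+Rm(p['rotation'])@(ray(p,at)*np.median(w))
E
python3 - <<'E'
from h import *
np.set_printoptions(precision=4,suppress=True)
for n in ['scene','top']:
    p=ctrl.read_camera(n); cv2.imwrite(f'pics/{n}1.png',p['pixels'][:,:,::-1])
    print(n,p['xyz'],np.shape(p['rotation']),p['fx'])
    for q in ['mill','panel','grip_top','tab_orange','tab_blue','tab_yellow','start_top','spice_jar','jar_lid','scoop','bowl','tin','can']:
        r=ctrl.tip_of(q,p)[:1]
        for d in r: print(q,round(d['score'],2),np.round(d['at'],1),pt(p,d['at']))
s=ctrl.get_state();print(s['time'],s['eef_pos'],s['tcp_rot'],s['contact_force'])
E
```

```text
scene [ 1.2859 -0.128   1.2649] (4,) 498.82439279888393
mill 0.6 [263.9 183.1] [0.4624 0.0445 0.0917]
panel 0.9 [263.7 218.6] [0.5691 0.0198 0.074 ]
grip_top 0.59 [272.1 207.3] [0.5571 0.0467 0.1049]
tab_blue 0.18 [272.1 206.4] [0.5545 0.0473 0.1054]
start_top 0.61 [264.9 183.8] [0.4647 0.047  0.0906]
spice_jar 0.83 [303.6 193.9] [0.4937 0.1577 0.0438]
jar_lid 0.71 [310.8 253.2] [0.6757 0.1315 0.0152]
scoop 0.71 [389.9 204.2] [0.5621 0.4164 0.0011]
bowl 0.98 [374.7 179.5] [0.4685 0.3982 0.0095]
tin 0.65 [402.5 229.3] [0.6886 0.3931 0.0684]
can 0.66 [160.5 264.6] [ 0.6508 -0.2799  0.0799]
top [0.4671 0.0495 1.1581] (4,) 424.230749439698
grip_top 0.54 [282.9 221.7] [0.5554 0.0461 0.1084]
tab_orange 0.55 [279.5 198.9] [0.6202 0.0549 0.0521]
tab_blue 0.48 [278.7 211.2] [0.5874 0.057  0.0552]
tab_yellow 0.42 [285.  190.2] [0.6427 0.0405 0.0565]
start_top 0.39 [280.8 259.9] [0.4609 0.0513 0.0898]
spice_jar 0.74 [240.9 256.4] [0.4694 0.152  0.0832]
jar_lid 0.75 [251.5 184.1] [0.6661 0.1316 0.0147]
scoop 0.97 [144.8 223.9] [0.5568 0.4201 0.015 ]
bowl 0.56 [150.8 262.6] [0.4524 0.4038 0.0048]
tin 0.79 [149.4 190.6] [0.6393 0.393  0.0701]
can 0.71 [277.5 209. ] [0.5932 0.0601 0.0547]
1.4 [0.2401 0.6308 0.2313] [ 0.1809  0.9835 -0.     -0.    ] [0.0191 0.0117 0.2311]
```

Run:
```python
import cv2,numpy as np
a=cv2.imread('pics/scene1.png')[120:300,180:340];b=cv2.imread('pics/top1.png')[150:300,205:345]
a=cv2.resize(a,(400,450),interpolation=cv2.INTER_CUBIC);b=cv2.resize(b,(400,428),interpolation=cv2.INTER_CUBIC)
b=cv2.copyMakeBorder(b,0,22,0,0,0);cv2.imwrite('pics/c1.png',np.hstack([a,b]))
```

```text
(no output)
```

View pics/c1.png

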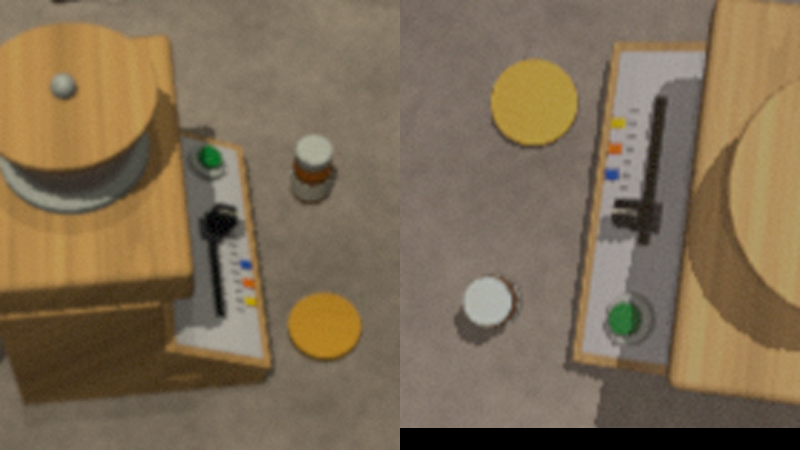

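View pics/top1.png

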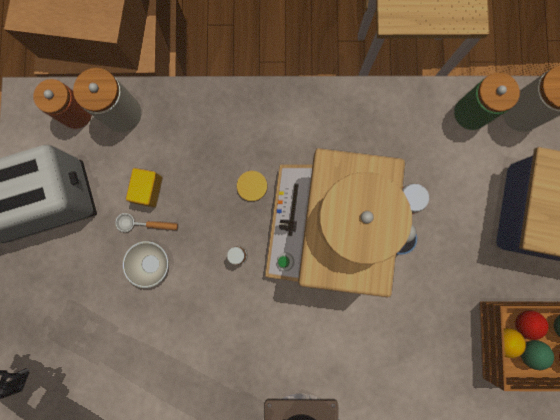

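The tabs run blue, orange, yellow going away from the grip, at scene-crop (246,265), (249,283) and (251,301). Orange is in the middle, so the target is carriage 0.072. The grip is near the start-button end. Next I'll fit the mill pose from colour blobs in both views.

```bash
cat > fit.py <<'E'
from h import *
from scipy.optimize import least_squares
N=np.array([-.5,0,.866]);U=np.array([.866,0,.5]);C=np.array([-.105,0,.0715])
def P(y,u,n): return C+np.array([0,y,0])+u*U+n*N
M={'green':P(-.105,0,.018),'blue':P(.024,-.041,.004),'orange':P(.048,-.041,.004),'yellow':P(.072,-.041,.004)}
def proj(p,X):
    W=Rm(p['rotation']); K=np.array([[p['fx'],0,p['cx']],[0,p['fy'],p['cy']],[0,0,1]])
    Xc=(np.atleast_2d(X)-p['xyz'])@W
    return cv2.projectPoints(Xc,np.zeros(3),np.zeros(3),K,np.array(p['D'],float))[0][:,0]
HS={'green':(50,80),'blue':(100,125),'orange':(5,16),'yellow':(20,32)}
E
python3 - <<'E'
from fit import *
np.set_printoptions(precision=4,suppress=True)
# rough boxes in each image for each mark
box={'scene':{'green':(263,183),'blue':(278,226),'orange':(279,233),'yellow':(280,240)},
     'top':{'green':(283,261),'blue':(279,211),'orange':(280,202),'yellow':(281,193)}}
obs=[];ps={}
for n in box:
    p=ctrl.read_camera(n);ps[n]=p;hsv=cv2.cvtColor(p['pixels'],cv2.COLOR_RGB2HSV)
    for k,(c,r) in box[n].items():
        w=8 if k=='green' else 5
        s=hsv[r-w:r+w+1,c-w:c+w+1].astype(int);m=(s[...,1]>130)&(s[...,0]>=HS[k][0])&(s[...,0]<=HS[k][1])&(s[...,2]>60)
        if m.sum()<3: print(n,k,'few',m.sum());continue
        wt=m*s[...,1];yy,xx=np.mgrid[r-w:r+w+1,c-w:c+w+1]
        at=np.array([(wt*xx).sum(),(wt*yy).sum()])/wt.sum();obs.append((n,k,at));print(n,k,m.sum(),at,pt(p,at))
def T(v,X): 
    c,s=np.cos(v[2]),np.sin(v[2]);return np.array([v[0]+c*X[0]-s*X[1],v[1]+s*X[0]+c*X[1],X[2]])
f=lambda v:np.concatenate([proj(ps[n],T(v,M[k]))[0]-at for n,k,at in obs])
r=least_squares(f,[.56,-.06,-1.6],loss='soft_l1');print(r.x,np.degrees(r.x[2]));print(f(r.x).reshape(-1,2))
for nm,X in dict(grip=P(-.012,0,.042),goal=P(.048,0,.042),start=M['green'],n0=P(0,0,0)).items(): print(nm,T(r.x,X))
np.save('mill.npy',r.x)
# head top height
p=ps['top'];print('head',pt(p,(390,165)),pt(p,(350,200)),pt(p,(367,217)),pt(p,(308,280)))
for n in ps: print(n,'grip',proj(ps[n],T(r.x,P(-.012,0,.042))),proj(ps[n],T(r.x,P(0.0,0,.042))))
E
python3 -m inch '[[0.3,0,0,-0.005,0]]'
```

```text
scene green 47 [263.6996 182.5636] [0.4603 0.0444 0.0916]
scene blue 6 [277.9764 225.4961] [0.5889 0.0565 0.0547]
scene orange 18 [279.5278 232.9287] [0.6123 0.0553 0.0527]
scene yellow 16 [280.1614 240.153 ] [0.6357 0.0515 0.0536]
top green 62 [282.2296 261.3431] [0.4573 0.0477 0.0903]
top blue 10 [278.6821 210.7728] [0.5884 0.057  0.0558]
top orange 19 [279.1164 201.6807] [0.6127 0.0559 0.0537]
top yellow 17 [280.4754 192.867 ] [0.6358 0.0524 0.0551]
[ 0.5465 -0.0803 -1.7004] -97.42666841570907
[[ 0.4234 -0.0948]
 [ 0.4893 -0.1074]
 [-0.1475 -0.2101]
 [ 0.1496  0.0256]
 [ 0.5325  0.0599]
 [-0.3408 -0.0527]
 [ 0.425   0.0192]
 [ 0.2612 -0.1509]]
grip [0.5509 0.0462 0.1079]
goal [0.6104 0.0384 0.1079]
start [0.4571 0.0463 0.0871]
n0 [0.5601 0.0238 0.0715]
head [ 0.6651 -0.1833  0.2603] [ 0.5759 -0.0805  0.3579] [ 0.5417 -0.1083  0.377 ] [ 0.4201 -0.0061  0.2607]
scene grip [[271.4295 204.9042]] [[271.8616 208.5318]]
top grip [[282.8696 223.5146]] [[283.4978 218.7429]]
time: 1.58
eef_pos: [0.2399, 0.6303, 0.2351]
tcp_rot: [0.181, 0.983, -0.001, -0.0]
contact_force: [-0.2, 0.5, 0.3]
opening: 0.886
finger_force: 0.0
```

The fit residual is under 0.6 px, and the marks were 0.002–0.004 m off in depth. Rows can't tilt the tool directly, so I'll test in free air what the arm does at its inner reach limit, since that could tilt it inward.

```bash
python3 -m inch '[[0.3,0,-0.04,0,0],[0.3,0,-0.08,0,0],[0.3,0,-0.12,0,0],[0.3,0,-0.16,0,0],[0.3,0,-0.2,0,0]]'
python3 -m inch '[[0.3,0,-0.04,0,0],[0.3,0,-0.08,0,0],[0.3,0,-0.12,0,0],[0.3,0,-0.16,0,0],[0.3,0,-0.2,0,0]]'
python3 -c "
from h import *
print(ctrl.get_state()['qpos'])"
```

```text
time: 2.0
eef_pos: [0.1683, 0.4424, 0.2365]
tcp_rot: [0.181, 0.984, 0.0, 0.0]
contact_force: [0.6, 0.7, 1.0]
opening: 0.7
finger_force: 0.0
time: 2.42
eef_pos: [0.0969, 0.2556, 0.2364]
tcp_rot: [0.18, 0.984, -0.0, 0.0]
contact_force: [0.5, -1.3, 2.1]
opening: 0.699
finger_force: 0.0
[ 8.30623233e-01 -7.91081508e-01  2.44157054e+00 -3.10340646e-04
  1.49102414e+00 -3.77620187e-01]
```

```bash
python3 -m inch '[[0.3,0,-0.03,0,0],[0.3,0,-0.06,0,0],[0.3,0,-0.09,0,0],[0.3,0,-0.09,0,0]]'
python3 -c "
from h import *
print(np.round(ctrl.get_state()['qpos'],3))"
```

```text
time: 2.75
eef_pos: [0.0859, 0.2256, 0.2377]
tcp_rot: [0.181, 0.983, -0.012, -0.002]
contact_force: [-0.6, -0.0, -0.2]
opening: 0.704
finger_force: 0.0
[ 0.788 -0.896  2.483 -0.011  1.577 -0.419]
```

```bash
python3 -m inch '[[0.3,0,0.04,0,0],[0.3,0,0.08,0,0]]'
python3 -c "
from h import *
s=ctrl.get_state();print(np.round(s['qpos'],3),s['eef_pos'],s['tcp_rot'])"
```

```text
time: 2.92
eef_pos: [0.1145, 0.3017, 0.2383]
tcp_rot: [0.181, 0.983, -0.007, 0.001]
contact_force: [0.8, -0.6, 1.0]
opening: 0.703
finger_force: 0.0
[ 0.897 -0.601  2.343 -0.008  1.411 -0.308] [0.11449719 0.30170461 0.23827345] [ 1.81182422e-01  9.83423716e-01 -7.06406164e-03  9.07686090e-04]
```

Run:
```python
from h import *
p=ctrl.read_camera('scene');cv2.imwrite('pics/s2.png',p['pixels'][:,:,::-1])
s=ctrl.get_state();print(np.round(s['qpos'],4),s['tcp_rot'])
```

```text
[ 0.8988 -0.5693  2.3351 -0.0063  1.4019 -0.3069] [ 0.1809485   0.98340121 -0.01296408 -0.0034115 ]
```

View pics/s2.png

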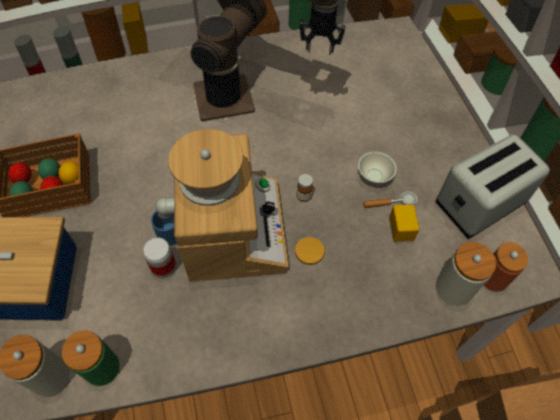

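The scene shows the gripper at (322,35), clear of everything, and the mill untouched. Pushing against the inner reach limit gave a lasting tilt of about 1.5° in the wanted direction. I'll turn the tool so its y lies along the track, then build up tilt in small pushes there.

```bash
python3 -m inch '[[0.3,0.016,0,0,7],[0.3,0.032,0,0,14],[0.3,0.048,-0.004,0,21],[0.3,0.064,-0.008,0,28],[0.3,0.08,-0.012,0,35]]' >/dev/null
python3 -m inch '[[0.3,0,0,0,7],[0.3,0,0,0,14],[0.3,0,0,0,21],[0.3,0,0,0,28],[0.3,0,0,0,35]]' >/dev/null
python3 -m inch '[[0.3,0,0,0,6.5],[0.3,0,0,0,6.5]]'
cat > st.py <<'E'
from h import *
s=ctrl.get_state();T=Rm(s['tcp_rot']);v=np.load('mill.npy');c,q=np.cos(v[2]),np.sin(v[2])
W=np.array([[c,-q,0],[q,c,0],[0,0,1]])
zm=W.T@T[:,2];ym=W.T@T[:,1]
print('t',round(s['time'],2),'pos',np.round(s['eef_pos'],4),'q',np.round(s['qpos'],3),'tilt(deg)',np.round(np.degrees(np.arcsin(zm[:2])),2),'ymill',np.round(ym,3),'F',np.round(s['contact_force'],1),'op',round(s['opening'],3),round(s['finger_force'],1))
pm=W.T@(np.array(s['eef_pos'])-[v[0],v[1],0]); d=pm-[-.105,0,.0715]
print('mill',np.round(pm,4),'panel y,u,n:',np.round([d[1],d@[.866,0,.5],d@[-.5,0,.866]],4))
E
python3 st.py
```

```text
time: 3.97
eef_pos: [0.0348, 0.3176, 0.2358]
tcp_rot: [0.751, 0.66, -0.011, 0.006]
contact_force: [-0.1, 0.3, -0.4]
opening: 0.701
finger_force: 0.0
t 3.97 pos [0.0348 0.3176 0.2358] q [ 1.142e+00 -6.010e-01  2.348e+00 -2.000e-03  1.420e+00  1.271e+00] tilt(deg) [ 1.41 -0.34] ymill [-0.001  1.    -0.006] F [-0.1  0.3 -0.4] op 0.701 0.0
mill [-0.3285 -0.5588  0.2358] panel y,u,n: [-0.5588 -0.1114  0.254 ]
```

```bash
python3 -m inch '[[0.3,-0.2,0,0,0],[0.3,-0.2,0,0,0],[0.3,-0.2,0,0,0],[0.3,-0.2,0,0,0],[0.3,-0.2,0,0,0]]'
python3 st.py
```

```text
time: 4.38
eef_pos: [0.0223, 0.234, 0.2376]
tcp_rot: [0.75, 0.661, -0.021, 0.015]
contact_force: [0.1, 0.1, 0.0]
opening: 0.701
finger_force: 0.0
t 4.38 pos [0.0223 0.234  0.2376] q [ 1.049 -0.896  2.484 -0.015  1.602  1.176] tilt(deg) [ 2.92 -0.29] ymill [-0.003  1.    -0.005] F [0.1 0.1 0. ] op 0.701 0.0
mill [-0.2439 -0.5604  0.2376] panel y,u,n: [-0.5604 -0.0372  0.2133]
```

```bash
python3 -m inch '[[0.3,-0.2,0,0,0],[0.3,-0.2,0,0,0]]' >/dev/null
python3 st.py;  python3 -m inch '[[0.3,-0.2,0,0.15,0],[0.3,-0.2,0,0.15,0]]' >/dev/null
python3 st.py
```

```text
t 4.55 pos [0.019  0.2271 0.238 ] q [ 1.06  -0.896  2.484 -0.026  1.629  1.186] tilt(deg) [ 4.58 -0.24] ymill [-0.003  1.    -0.004] F [ 0.4  0.5 -0.6] op 0.704 0.0
mill [-0.2366 -0.5628  0.238 ] panel y,u,n: [-0.5628 -0.0307  0.21  ]
t 4.72 pos [0.0155 0.2222 0.2385] q [ 1.073 -0.895  2.484 -0.033  1.648  1.199] tilt(deg) [ 5.78 -0.18] ymill [-0.002  1.    -0.003] F [-0.2  0.1 -0.2] op 0.697 0.0
mill [-0.2313 -0.5657  0.2385] panel y,u,n: [-0.5657 -0.0259  0.2077]
```

Each row against the limit adds about 0.8° of tilt, with its direction well aligned. I'll keep going.

```bash
for i in 1 ; do python3 -m inch '[[0.3,-0.2,0,0,0],[0.3,-0.2,0,0,0],[0.3,-0.2,0,0,0],[0.3,-0.2,0,0,0],[0.3,-0.2,0,0,0]]' >/dev/null; done; python3 st.py
python3 -m inch '[[0.3,-0.2,0,0,0],[0.3,-0.2,0,0,0],[0.3,-0.2,0,0,0],[0.3,-0.2,0,0,0],[0.3,-0.2,0,0,0]]' >/dev/null;python3 st.py
```

```text
t 5.13 pos [0.0041 0.2165 0.2392] q [ 1.118 -0.895  2.484 -0.04   1.673  1.244] tilt(deg) [ 7.27 -0.05] ymill [-0.002  1.    -0.001] F [ 0.5  0.6 -0.2] op 0.7 0.0
mill [-0.2242 -0.5762  0.2392] panel y,u,n: [-0.5762 -0.0193  0.2048]
t 5.55 pos [-0.0176  0.2096  0.2402] q [ 1.207 -0.895  2.484 -0.04   1.701  1.331] tilt(deg) [8.79 0.24] ymill [-0.003  1.     0.004] F [ 0.8 -0.2 -0.9] op 0.701 0.0
mill [-0.2145 -0.5968  0.2402] panel y,u,n: [-0.5968 -0.0105  0.2008]
```

```bash
python3 -m inch '[[0.3,-0.2,0.02,0,0]]' >/dev/null;python3 st.py
python3 -m inch '[[0.3,-0.2,0.02,0,0]]' >/dev/null;python3 st.py
python3 -m inch '[[0.3,-0.2,0.02,0,0],[0.3,-0.2,0.04,0,0]]' >/dev/null;python3 st.py
python3 -m inch '[[0.3,-0.2,0.02,0,0],[0.3,-0.2,0.04,0,0]]' >/dev/null;python3 st.py
```

```text
t 5.63 pos [-0.0211  0.2035  0.2411] q [ 1.222 -0.895  2.484 -0.047  1.723  1.346] tilt(deg) [10.13  0.5 ] ymill [-0.004  1.     0.008] F [ 0.6 -0.7 -0.1] op 0.701 0.0
mill [-0.208  -0.5995  0.2411] panel y,u,n: [-0.5995 -0.0044  0.1984]
t 5.72 pos [-0.0251  0.1971  0.2423] q [ 1.241 -0.895  2.484 -0.054  1.747  1.364] tilt(deg) [11.51  0.8 ] ymill [-0.004  1.     0.013] F [-0.4 -0.3  0.8] op 0.701 0.0
mill [-0.2011 -0.6027  0.2423] panel y,u,n: [-0.6027  0.0021  0.196 ]
t 5.88 pos [-0.0307  0.1901  0.2436] q [ 1.267 -0.895  2.484 -0.06   1.772  1.386] tilt(deg) [12.96  1.15] ymill [-0.007  1.     0.019] F [-0.9 -0.7 -0.6] op 0.7 0.0
mill [-0.1935 -0.6073  0.2436] panel y,u,n: [-0.6073  0.0094  0.1933]
t 6.05 pos [-0.0378  0.1829  0.2451] q [ 1.299 -0.895  2.484 -0.063  1.797  1.417] tilt(deg) [14.37  1.55] ymill [-0.008  1.     0.026] F [-0.1  0.8 -0.1] op 0.702 0.0
mill [-0.1855 -0.6134  0.2451] panel y,u,n: [-0.6134  0.0171  0.1906]
```

```bash
python3 -m inch '[[0.3,0.035,0.01,0,0],[0.3,0.07,0.03,0,0],[0.3,0.1,0.05,0.01,0],[0.3,0.12,0.08,0.03,0],[0.3,0.14,0.11,0.05,0]]' >/dev/null;python3 st.py
python3 -m inch '[[0.3,0.02,0.03,0.02,0],[0.3,0.02,0.05,0.03,0]]' >/dev/null;python3 st.py
python3 -m inch '[[0.3,-0.14,0,0.14,0]]' >/dev/null;python3 st.py
```

```text
t 6.47 pos [0.0907 0.2932 0.1645] q [ 1.039 -0.383  2.36  -0.124  1.384  1.199] tilt(deg) [14.18  1.6 ] ymill [-0.009  1.     0.027] F [-0.2  1.   0.4] op 0.697 0.0
mill [-0.3115 -0.5002  0.1645] panel y,u,n: [-0.5002 -0.1323  0.1838]
t 6.63 pos [0.1429 0.2976 0.1292] q [ 0.926 -0.261  2.343 -0.152  1.273  1.112] tilt(deg) [14.5   1.41] ymill [-0.006  1.     0.024] F [ 0.  -0.5 -0.4] op 0.699 0.0
mill [-0.3225 -0.4491  0.1292] panel y,u,n: [-0.4491 -0.1595  0.1588]
t 6.72 pos [0.1423 0.2656 0.1122] q [ 0.872 -0.327  2.425 -0.166  1.241  1.068] tilt(deg) [14.12  1.67] ymill [-0.006  1.     0.029] F [ 0.1 -1.1  0.8] op 0.701 0.0
mill [-0.2907 -0.4455  0.1122] panel y,u,n: [-0.4455 -0.1405  0.1281]
```

```bash
python3 -m inch '[[0.3,-0.16,0,0.1,0]]' >/dev/null;python3 st.py
python3 -m inch '[[0.3,-0.16,0,0.1,0]]' >/dev/null;python3 st.py
python3 -m inch '[[0.3,-0.16,0,0.1,0]]' >/dev/null;python3 st.py
```

```text
t 6.8 pos [0.139  0.2356 0.1017] q [ 0.82  -0.379  2.485 -0.178  1.249  1.021] tilt(deg) [15.27  1.01] ymill [-0.006  1.     0.017] F [-51.1 -56.8 -10.2] op 0.695 0.0
mill [-0.2606 -0.445   0.1017] panel y,u,n: [-0.445  -0.1197  0.1039]
t 6.88 pos [0.1523 0.228  0.1028] q [ 0.777 -0.376  2.482 -0.192  1.25   0.986] tilt(deg) [15.77  0.97] ymill [-0.004  1.     0.017] F [0.3 1.  0.8] op 0.7 0.0
mill [-0.2548 -0.4308  0.1028] panel y,u,n: [-0.4308 -0.114   0.102 ]
t 6.97 pos [0.1639 0.2168 0.1005] q [ 0.73  -0.366  2.483 -0.206  1.251  0.946] tilt(deg) [16.8   0.44] ymill [-0.002  1.     0.008] F [ 0.2 -0.2 -0.5] op 0.699 0.0
mill [-0.2451 -0.4178  0.1005] panel y,u,n: [-0.4178 -0.1068  0.0952]
```

A 76 N transient appeared when the elbow stopped at its limit, with nothing nearby. I'm already at the limit now, so the pushes can be smaller.

```bash
python3 -m inch '[[0.3,-0.1,0,0.04,0]]' >/dev/null;python3 st.py
python3 -m inch '[[0.3,-0.1,0,0.04,0]]' >/dev/null;python3 st.py
python3 -m inch '[[0.3,-0.1,0,0.02,0]]' >/dev/null;python3 st.py
python3 -m inch '[[0.3,-0.1,0,0.02,0]]' >/dev/null;python3 st.py
```

```text
t 7.05 pos [0.1752 0.2013 0.1057] q [ 0.672 -0.381  2.485 -0.222  1.275  0.892] tilt(deg) [17.85 -0.22] ymill [ 0.001  1.    -0.004] F [ 0.6 -0.2 -0.2] op 0.698 0.0
mill [-0.2312 -0.4046  0.1057] panel y,u,n: [-0.4046 -0.0922  0.0927]
t 7.13 pos [0.1885 0.1844 0.1136] q [ 0.607 -0.402  2.484 -0.239  1.299  0.83 ] tilt(deg) [18.64 -0.76] ymill [ 0.003  1.    -0.013] F [-0.4  0.4  0.6] op 0.702 0.0
mill [-0.2162 -0.3892  0.1136] panel y,u,n: [-0.3892 -0.0753  0.0921]
t 7.22 pos [0.2003 0.1631 0.1288] q [ 0.531 -0.447  2.484 -0.256  1.343  0.751] tilt(deg) [19.31 -1.35] ymill [ 0.006  1.    -0.023] F [ 0.4  0.2 -0.2] op 0.701 0.0
mill [-0.1966 -0.3748  0.1288] panel y,u,n: [-0.3748 -0.0507  0.0954]
t 7.3 pos [0.2122 0.1389 0.1459] q [ 0.444 -0.5    2.484 -0.275  1.385  0.659] tilt(deg) [19.78 -1.83] ymill [ 0.009  0.999 -0.031] F [ 0.8 -0.7  0. ] op 0.703 0.0
mill [-0.1742 -0.3598  0.1459] panel y,u,n: [-0.3598 -0.0227  0.099 ]
```

```bash
python3 -m inch '[[0.3,0.03,-0.025,-0.01,0],[0.3,0.06,-0.05,-0.02,0],[0.3,0.09,-0.075,-0.03,0],[0.3,0.115,-0.1,-0.03,0],[0.3,0.125,-0.135,-0.03,0]]' >/dev/null
python3 -m inch '[[0.3,0,-0.035,0,0],[0.3,-0.01,-0.035,0,0]]' >/dev/null;python3 st.py
python3 -m inch '[[0.3,-0.02,0,0.01,0],[0.3,-0.03,0,0.02,0]]' >/dev/null;python3 st.py
python3 -m inch '[[0.3,-0.06,0,0.04,0]]' >/dev/null;python3 st.py
python3 -m inch '[[0.3,-0.06,0,0.04,0]]' >/dev/null;python3 st.py
```

```text
t 7.88 pos [0.0559 0.2815 0.1394] q [ 1.094 -0.316  2.376 -0.087  1.418  1.249] tilt(deg) [19.82 -1.8 ] ymill [ 0.003  0.999 -0.032] F [0.6 0.3 0.1] op 0.697 0.0
mill [-0.2954 -0.5333  0.1394] panel y,u,n: [-0.5333 -0.1309  0.154 ]
t 8.05 pos [0.0542 0.2459 0.1316] q [ 1.049 -0.418  2.461 -0.103  1.429  1.212] tilt(deg) [19.69 -1.66] ymill [ 0.007  1.    -0.028] F [ 0.8 -0.3 -0.9] op 0.703 0.0
mill [-0.2598 -0.5303  0.1316] panel y,u,n: [-0.5303 -0.104   0.1294]
t 8.13 pos [0.0543 0.2318 0.1315] q [ 1.028 -0.451  2.485 -0.113  1.451  1.194] tilt(deg) [20.55 -1.83] ymill [ 0.009  0.999 -0.031] F [-11.9 -12.9  -3.8] op 0.7 0.0
mill [-0.2458 -0.5284  0.1315] panel y,u,n: [-0.5284 -0.092   0.1223]
t 8.22 pos [0.0577 0.2264 0.1372] q [ 1.014 -0.462  2.483 -0.123  1.477  1.182] tilt(deg) [21.42 -1.86] ymill [ 0.01   0.999 -0.031] F [ 0.4  0.7 -0. ] op 0.698 0.0
mill [-0.2409 -0.5243  0.1372] panel y,u,n: [-0.5243 -0.0849  0.1248]
```

```bash
python3 -m inch '[[0.3,-0.08,-0.025,0.05,0]]' >/dev/null;python3 st.py
python3 -m inch '[[0.3,-0.08,-0.025,0.05,0]]' >/dev/null
python3 -m inch '[[0.3,-0.08,-0.025,0.05,0]]' >/dev/null
python3 -m inch '[[0.3,-0.08,-0.025,0.05,0]]' >/dev/null;python3 st.py
```

```text
t 8.3 pos [0.0491 0.2218 0.1441] q [ 1.034 -0.479  2.483 -0.12   1.514  1.2  ] tilt(deg) [22.48 -2.  ] ymill [ 0.013  0.999 -0.032] F [-0.3 -0.3 -0.4] op 0.702 0.0
mill [-0.2352 -0.5322  0.1441] panel y,u,n: [-0.5322 -0.0765  0.128 ]
t 8.55 pos [0.014  0.2048 0.1742] q [ 1.123 -0.564  2.484 -0.1    1.652  1.271] tilt(deg) [25.14 -2.02] ymill [ 0.012  0.999 -0.033] F [-0.2  0.1  0.3] op 0.7 0.0
mill [-0.2139 -0.5648  0.1742] panel y,u,n: [-0.5648 -0.043   0.1434]
```

```bash
python3 -m inch '[[0.3,-0.08,0,0.06,0]]' >/dev/null
python3 -m inch '[[0.3,-0.08,0,0.06,0]]' >/dev/null;python3 st.py
python3 -m inch '[[0.3,-0.08,-0.02,0.06,0]]' >/dev/null
python3 -m inch '[[0.3,-0.08,-0.02,0.06,0]]' >/dev/null;python3 st.py
```

```text
t 8.72 pos [0.0092 0.189  0.1955] q [ 1.123 -0.628  2.484 -0.112  1.74   1.262] tilt(deg) [26.68 -1.84] ymill [ 0.01   0.999 -0.031] F [ 0.6  0.1 -0.3] op 0.698 0.0
mill [-0.1976 -0.5676  0.1955] panel y,u,n: [-0.5676 -0.0182  0.1537]
t 8.88 pos [-0.0158  0.1702  0.222 ] q [ 1.186 -0.716  2.484 -0.094  1.853  1.315] tilt(deg) [27.93 -1.66] ymill [ 0.01   1.    -0.027] F [ 0.4  0.5 -0.7] op 0.7 0.0
mill [-0.1757 -0.59    0.222 ] panel y,u,n: [-0.59    0.014   0.1657]
```

The tilt is now 28° with 1.7° of side lean, which is good enough. Next I move out, along the panel, and over the grip.

```bash
python3 -m inch '[[0.3,0.03,0,-0.015,0],[0.3,0.06,0.01,-0.03,0],[0.3,0.09,0.03,-0.045,0],[0.3,0.09,0.07,-0.05,0],[0.3,0.09,0.11,-0.05,0]]' >/dev/null;python3 st.py
python3 -m inch '[[0.3,0,0.04,0,0],[0.3,0,0.08,0,0],[0.3,0,0.12,0,0],[0.3,0,0.16,0,0],[0.3,0,0.2,0,0]]' >/dev/null;python3 st.py
python3 -m inch '[[0.3,0,0.04,0,0],[0.3,0,0.08,0,0],[0.3,0,0.12,0,0],[0.3,0,0.16,0,0],[0.3,0,0.2,0,0]]' >/dev/null;python3 st.py
```

```text
t 9.3 pos [0.1093 0.2586 0.2211] q [ 0.976 -0.34   2.263 -0.188  1.67   1.127] tilt(deg) [27.88 -1.53] ymill [ 0.005  1.    -0.028] F [0.1 1.6 0.8] op 0.698 0.0
mill [-0.2796 -0.4773  0.2211] panel y,u,n: [-0.4773 -0.0764  0.2168]
t 9.72 pos [0.3077 0.229  0.215 ] q [ 0.592 -0.119  2.095 -0.339  1.525  0.802] tilt(deg) [27.86 -1.64] ymill [ 0.009  1.    -0.027] F [0.2 1.  1. ] op 0.702 0.0
mill [-0.2758 -0.2767  0.215 ] panel y,u,n: [-0.2767 -0.0762  0.2097]
t 10.13 pos [0.5057 0.2014 0.2091] q [ 0.375  0.203  1.774 -0.41   1.453  0.615] tilt(deg) [27.88 -1.66] ymill [ 0.009  1.    -0.028] F [ 0.5 -0.7  1. ] op 0.697 0.0
mill [-0.2741 -0.0769  0.2091] panel y,u,n: [-0.0769 -0.0776  0.2037]
```

```bash
cat > go.py <<'E'
import sys
from h import *
s=ctrl.get_state();T=Rm(s['tcp_rot']);v=np.load('mill.npy');c,q=np.cos(v[2]),np.sin(v[2])
W=np.array([[c,-q,0],[q,c,0],[0,0,1]])
y,u,n=map(float,sys.argv[1:4])
t=W@(np.array([-.105,y,.0715])+u*np.array([.866,0,.5])+n*np.array([-.5,0,.866]))+[v[0],v[1],0]
print('shift',np.round(T.T@(t-s['eef_pos']),4))
E
python3 go.py -0.012 0 0.09
python3 - <<'E'
from fit import *
np.set_printoptions(precision=4,suppress=True)
v=np.load('mill.npy');c,s=np.cos(v[2]),np.sin(v[2]);W=np.array([[c,-s,0],[s,c,0],[0,0,1]])
for n in ['scene','top']:
    p=ctrl.read_camera(n)
    # all dark pixels in the grip area -> panel coords, keep those well above the panel
    d=p['depth'];L=[]
    c0,r0=proj(p,W@P(0,0,.03)+[v[0],v[1],0])[0].astype(int)
    for r in range(r0-25,r0+26):
        for cc in range(c0-25,c0+26):
            if d[r,cc]>0 and p['pixels'][r,cc].max()<75:
                X=W.T@(np.array(p['xyz'])+Rm(p['rotation'])@(ray(p,(cc,r))*d[r,cc])-[v[0],v[1],0])-C
                L.append([X[1],X@U,X@N])
    L=np.array(L);k=L[(L[:,2]>.03)&(L[:,2]<.055)&(abs(L[:,1])<.03)&(abs(L[:,0])<.06)]
    print(n,len(L),len(k));
    if len(k): print(np.percentile(k,[2,25,50,75,98],axis=0))
    a=p['pixels'][r0-50:r0+50,c0-60:c0+60,::-1];cv2.imwrite(f'pics/g_{n}.png',cv2.resize(a,None,fx=3.3,fy=3.3,interpolation=cv2.INTER_CUBIC))
cv2.imwrite('pics/g.png',np.hstack([cv2.imread('pics/g_scene.png'),cv2.imread('pics/g_top.png')]))
E
```

```text
shift [-0.0821  0.0676  0.1089]
scene 272 64
[[-0.0212 -0.008   0.0306]
 [-0.016  -0.0004  0.0369]
 [-0.007   0.0073  0.0396]
 [-0.0021  0.0128  0.0413]
 [ 0.0005  0.0157  0.0446]]
top 256 74
[[-0.0233 -0.0099  0.0315]
 [-0.0195 -0.0027  0.0382]
 [-0.0155  0.0062  0.0404]
 [-0.0062  0.0121  0.0422]
 [-0.0023  0.0147  0.0451]]
```

View pics/g.png

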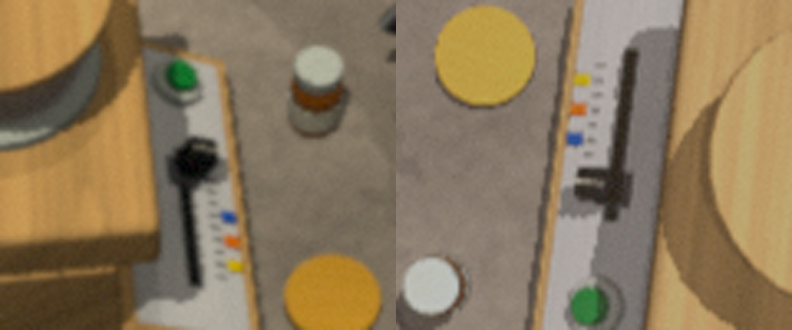

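The grip (top view about (605,190), scene about (197,160)) spans y -0.023 to 0.000 by depth, so it is centred at -0.012 as modelled, with its top 42 mm out. I'm going in.

```bash
python3 -m inch '[[0.3,-0.02,0.02,0.02,0],[0.3,-0.04,0.04,0.045,0],[0.3,-0.06,0.06,0.07,0],[0.3,-0.08,0.068,0.09,0],[0.3,-0.082,0.068,0.109,0]]' >/dev/null
python3 -m inch '[[0.3,0,0,0,0]]' >/dev/null;python3 st.py; python3 go.py -0.012 -0.002 0.055;python3 go.py -0.012 -0.002 0.014
```

```text
t 10.73 pos [0.5499 0.0684 0.1464] q [ 0.141  0.246  1.847 -0.482  1.264  0.473] tilt(deg) [27.96 -2.06] ymill [ 0.013  0.999 -0.034] F [-0.6  0.1 -0.6] op 0.701 0.0
mill [-0.1479 -0.0159  0.1464] panel y,u,n: [-0.0159  0.0004  0.0863]
shift [0.0012 0.005  0.0312]
shift [-0.0002  0.0065  0.0722]
```

```bash
python3 -m inch '[[0.3,0,0.005,0.02,0],[0.3,0,0.006,0.04,0],[0.3,0,0.006,0.055,0],[0.3,0,0.006,0.07,0],[0.3,0,0.006,0.07,0]]' >/dev/null;python3 st.py; python3 go.py -0.012 -0.002 0.016
```

```text
t 11.15 pos [0.5497 0.0378 0.0854] q [ 0.089  0.312  1.895 -0.518  1.142  0.488] tilt(deg) [27.93 -1.91] ymill [ 0.009  0.999 -0.033] F [-0.7  0.6 -0.3] op 0.7 0.0
mill [-0.1176 -0.0121  0.0854] panel y,u,n: [-0.0121 -0.0039  0.0183]
shift [-0.002   0.0002  0.0023]
```

```bash
python3 -m inch '[[0.5,0,0,0.002,0],[0.65,0,0,0.002,0],[0.75,0,0,0.002,0],[0.8,0,0,0.002,0],[0.8,0,0,0.002,0]]' 25; python3 st.py
```

```text
time: 11.57
eef_pos: [0.5517, 0.0378, 0.0874]
tcp_rot: [0.73, 0.639, -0.19, 0.148]
contact_force: [-5.3, 3.0, 4.2]
opening: 0.274
finger_force: 31.2
t 11.57 pos [0.5517 0.0378 0.0874] q [ 0.089  0.31   1.892 -0.518  1.14   0.489] tilt(deg) [27.85 -1.64] ymill [ 0.009  1.    -0.027] F [-5.3  3.   4.2] op 0.274 31.2
mill [-0.1177 -0.0101  0.0874] panel y,u,n: [-0.0101 -0.0031  0.0202]
```

```bash
python3 -m inch '[[0.8,0,0,0.003,0],[0.8,0,0,0.006,0],[0.8,0,0,0.009,0],[0.8,0,0,0.009,0]]' 40; python3 st.py
```

```text
time: 11.9
eef_pos: [0.5534, 0.0335, 0.0806]
tcp_rot: [0.73, 0.64, -0.188, 0.15]
contact_force: [-0.4, 4.6, 7.8]
opening: 0.272
finger_force: 43.1
t 11.9 pos [0.5534 0.0335 0.0806] q [ 0.081  0.318  1.897 -0.525  1.121  0.492] tilt(deg) [27.81 -1.27] ymill [ 0.007  1.    -0.021] F [-0.4  4.6  7.8] op 0.272 43.1
mill [-0.1137 -0.0079  0.0806] panel y,u,n: [-0.0079 -0.003   0.0122]
```

```bash
python3 -m inch '[[0.8,0,0,0.002,0],[0.8,0,0,0.003,0],[0.8,0,0,0.003,0]]'; python3 st.py
```

```text
time: 12.15
eef_pos: [0.5549, 0.0329, 0.0798]
tcp_rot: [0.73, 0.64, -0.186, 0.151]
contact_force: [-0.2, 6.4, 8.2]
opening: 0.274
finger_force: 43.5
t 12.15 pos [0.5549 0.0329 0.0798] q [ 0.08   0.319  1.896 -0.527  1.115  0.493] tilt(deg) [27.73 -1.04] ymill [ 0.006  1.    -0.017] F [-0.2  6.4  8.2] op 0.274 43.5
mill [-0.1133 -0.0063  0.0798] panel y,u,n: [-0.0063 -0.003   0.0113]
```

```bash
python3 -m inch '[[0.8,0,0.006,0.001,0],[0.8,0,0.012,0.001,0],[0.8,0,0.018,0.001,0],[0.8,0,0.024,0.001,0]]'; python3 st.py
```

```text
time: 12.48
eef_pos: [0.5797, 0.0296, 0.0798]
tcp_rot: [0.73, 0.64, -0.185, 0.152]
contact_force: [-0.1, 8.4, 14.7]
opening: 0.27
finger_force: 44.2
t 12.48 pos [0.5797 0.0296 0.0798] q [ 0.072  0.363  1.839 -0.526  1.122  0.479] tilt(deg) [27.7  -0.93] ymill [ 0.006  1.    -0.015] F [-0.1  8.4 14.7] op 0.27 44.2
mill [-0.1133  0.0187  0.0798] panel y,u,n: [ 0.0187 -0.0031  0.0113]
```

At its stop (17 N) and sliding freely. Continuing.

```bash
python3 -m inch '[[0.8,0,0.006,0,0],[0.8,0,0.012,0,0],[0.8,0,0.018,0,0],[0.8,0,0.024,0,0],[0.8,0,0.028,0,0]]'; python3 st.py
python3 - <<'E'
from fit import *
v=np.load('mill.npy');c,s=np.cos(v[2]),np.sin(v[2]);W=np.array([[c,-s,0],[s,c,0],[0,0,1]])
o=[]
for n in ['scene','top']:
    p=ctrl.read_camera(n);c0,r0=proj(p,W@P(.03,0,.03)+[v[0],v[1],0])[0].astype(int)
    a=p['pixels'][r0-40:r0+40,c0-40:c0+40,::-1];o.append(cv2.resize(a,None,fx=5,fy=5,interpolation=cv2.INTER_CUBIC))
    print(n,ctrl.tip_of('grip_top',p)[:1],c0,r0)
cv2.imwrite('pics/s5.png',np.hstack(o))
E
```

```text
time: 12.9
eef_pos: [0.6081, 0.026, 0.0798]
tcp_rot: [0.73, 0.64, -0.185, 0.152]
contact_force: [-0.5, 9.4, 14.7]
opening: 0.27
finger_force: 44.4
t 12.9 pos [0.6081 0.026  0.0798] q [ 0.063  0.412  1.77  -0.524  1.133  0.463] tilt(deg) [27.69 -0.85] ymill [ 0.006  1.    -0.014] F [-0.5  9.4 14.7] op 0.27 44.4
mill [-0.1134  0.0473  0.0798] panel y,u,n: [ 0.0473 -0.0031  0.0113]
scene [{'at': [275.6, 227.4], 'score': 0.49}] 270 219
top [{'at': [287.6, 198.3], 'score': 0.49}] 287 207
```

View pics/s5.png

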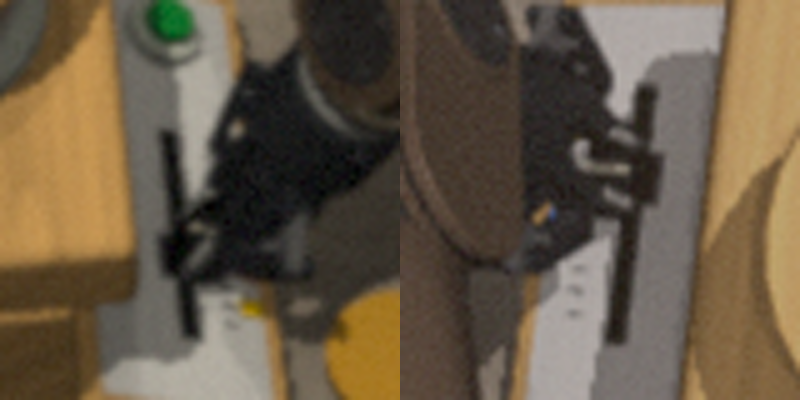

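The grip is between the fingers at crop (178,250) in the scene view and (647,178) in the top view, level with the tick marks and with yellow still beyond it. That gives about y 0.047, and TCP and grip centre agree. I'll let it spring out while still loosely guided, then open.

```bash
python3 -m inch '[[0.8,0,0.0007,-0.004,0],[0.8,0,0.0007,-0.008,0],[0.8,0,0.0007,-0.012,0],[0.8,0,0.0007,-0.015,0],[0.8,0,0.0007,-0.015,0]]' 25; python3 st.py
```

```text
time: 13.52
eef_pos: [0.6068, 0.0308, 0.0877]
tcp_rot: [0.73, 0.64, -0.188, 0.151]
contact_force: [5.0, 3.2, 1.9]
opening: 0.273
finger_force: 42.8
t 13.52 pos [0.6068 0.0308 0.0877] q [ 0.071  0.404  1.765 -0.518  1.154  0.458] tilt(deg) [27.8  -1.19] ymill [ 0.006  1.    -0.02 ] F [5.  3.2 1.9] op 0.273 42.8
mill [-0.118   0.0454  0.0877] panel y,u,n: [ 0.0454 -0.0031  0.0205]
```

```bash
python3 -m inch '[[0.5,0,0,0,0],[0.3,0,0,0,0],[0.3,0,0,0,0]]'; python3 st.py; python3 go.py 0.048 0 0.09
```

```text
time: 13.77
eef_pos: [0.6028, 0.0301, 0.0854]
tcp_rot: [0.73, 0.639, -0.192, 0.147]
contact_force: [0.5, 0.2, -0.9]
opening: 0.687
finger_force: 0.0
t 13.77 pos [0.6028 0.0301 0.0854] q [ 0.07   0.405  1.769 -0.517  1.16   0.458] tilt(deg) [27.93 -1.83] ymill [ 0.01   0.999 -0.031] F [ 0.5  0.2 -0.9] op 0.687 0.0
mill [-0.1167  0.0416  0.0854] panel y,u,n: [ 0.0416 -0.0032  0.0179]
shift [-0.0006  0.0041 -0.0724]
```

```bash
python3 -m inch '[[0.3,0,0.004,-0.03,0],[0.3,0,0.004,-0.07,0],[0.5,0.02,0.0,-0.1,0],[0.7,0.03,-0.04,-0.1,0],[1,0.03,-0.08,-0.1,0]]' >/dev/null
python3 -m inch '[[1,0,-0.03,0,0],[1,-0.01,-0.06,0,0]]'>/dev/null; python3 st.py; python3 go.py -0.105 0 0.04
python3 - <<'E'
from fit import *
np.set_printoptions(precision=4,suppress=True)
v=np.load('mill.npy');c,s=np.cos(v[2]),np.sin(v[2]);W=np.array([[c,-s,0],[s,c,0],[0,0,1]]);o=[]
for n in ['scene','top']:
    p=ctrl.read_camera(n);d=p['depth'];L=[]
    c0,r0=proj(p,W@P(.045,0,.03)+[v[0],v[1],0])[0].astype(int)
    for r in range(r0-18,r0+19):
        for cc in range(c0-18,c0+19):
            if d[r,cc]>0 and p['pixels'][r,cc].max()<75:
                X=W.T@(np.array(p['xyz'])+Rm(p['rotation'])@(ray(p,(cc,r))*d[r,cc])-[v[0],v[1],0])-C
                L.append([X[1],X@U,X@N])
    L=np.array(L);k=L[(L[:,2]>.028)&(L[:,2]<.055)&(abs(L[:,1])<.03)]
    print(n,len(k));
    if len(k): print(np.percentile(k,[2,25,50,75,98],axis=0))
    c0,r0=proj(p,W@P(.0,0,.03)+[v[0],v[1],0])[0].astype(int)
    o.append(cv2.resize(p['pixels'][r0-45:r0+45,c0-40:c0+40,::-1],None,fx=5,fy=5,interpolation=cv2.INTER_CUBIC))
cv2.imwrite('pics/s6.png',np.hstack(o))
E
```

```text
t 14.35 pos [0.4735 0.1139 0.1675] q [ 0.246  0.102  1.97  -0.453  1.32   0.546] tilt(deg) [27.95 -1.83] ymill [ 0.008  0.999 -0.032] F [-0.4 -0.5 -0.1] op 0.007 0.0
mill [-0.1831 -0.0974  0.1675] panel y,u,n: [-0.0974 -0.0196  0.1222]
shift [-0.0225 -0.0051  0.0816]
scene 81
[[ 0.0382 -0.0102  0.0285]
 [ 0.0463 -0.0001  0.0344]
 [ 0.0534  0.0059  0.0397]
 [ 0.0575  0.0123  0.0422]
 [ 0.0594  0.016   0.0445]]
top 79
[[ 0.0353 -0.0093  0.0289]
 [ 0.0393 -0.0023  0.0375]
 [ 0.0432  0.0068  0.0405]
 [ 0.052   0.0124  0.0423]
 [ 0.056   0.0149  0.0451]]
```

View pics/s6.png

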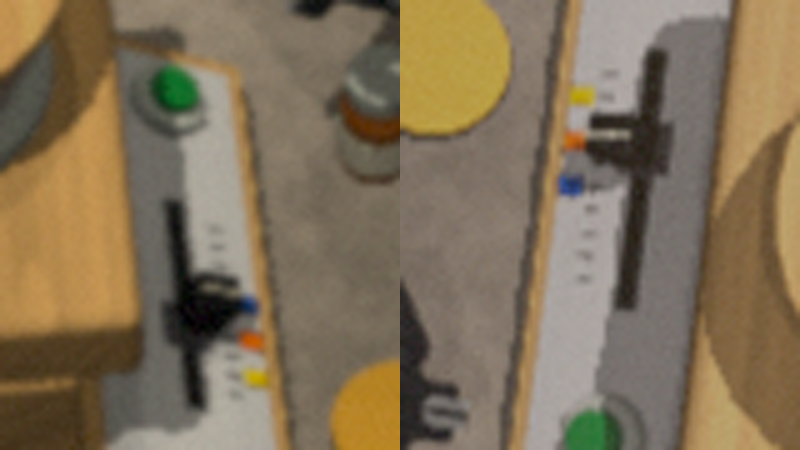

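The grip sits level with the orange tab (top crop (620,140), tab (573,142)). Its depth span is 0.0365–0.058 with the top 42 mm out, so it is out and locked. Now the start button.

```bash
python3 -m inch '[[1,-0.01,-0.003,0.025,0],[1,-0.02,-0.005,0.05,0],[1,-0.0225,-0.005,0.07,0],[1,-0.0225,-0.005,0.082,0],[1,-0.0225,-0.005,0.082,0]]' >/dev/null; python3 st.py; python3 go.py -0.105 0 0.011
```

```text
t 14.87 pos [0.46   0.0552 0.1048] q [ 0.14   0.12   2.083 -0.503  1.165  0.528] tilt(deg) [27.96 -1.98] ymill [ 0.011  0.999 -0.033] F [-0.6 -0.9  0.7] op 0.0 0.0
mill [-0.1232 -0.1033  0.1048] panel y,u,n: [-0.1033  0.0009  0.0379]
shift [-0.0001 -0.0008  0.027 ]
```

```bash
python3 -m inch '[[1,0,-0.001,0.01,0],[1,0,-0.001,0.018,0],[1,0,-0.001,0.024,0],[1,0,-0.001,0.027,0],[1,0,-0.001,0.027,0]]' >/dev/null; python3 st.py
```

```text
t 15.28 pos [0.46   0.0451 0.0858] q [ 0.12   0.141  2.102 -0.52   1.115  0.537] tilt(deg) [27.83 -1.54] ymill [ 0.01   1.    -0.025] F [-3.   4.8  8.4] op 0.001 4.5
mill [-0.1131 -0.1019  0.0858] panel y,u,n: [-1.019e-01  1.000e-04  1.640e-02]
```

```bash
python3 -m inch '[[1,0,0,0.003,0],[1,0,0,0.006,0],[1,0,0,0.006,0]]' >/dev/null; python3 st.py
```

```text
t 15.53 pos [0.4603 0.0446 0.0852] q [ 0.118  0.143  2.102 -0.518  1.114  0.539] tilt(deg) [27.75 -1.62] ymill [ 0.014  1.    -0.024] F [-12.3  19.2  33.2] op 0.002 18.7
mill [-0.1127 -0.1016  0.0852] panel y,u,n: [-0.1016  0.0002  0.0157]
```

```bash
f(){ python3 st.py | grep -oE "F \[[^]]*\]|n: .*"|tr '\n' ' ';echo; }
python3 -m inch '[[1,0,0,-0.006,0],[1,0,0,-0.006,0]]' >/dev/null; f
python3 -m inch '[[1,0,0,-0.002,0],[1,0,0,-0.002,0]]' >/dev/null; f
python3 -m inch '[[1,0,0,-0.002,0],[1,0,0,-0.002,0]]' >/dev/null; f
python3 -m inch '[[1,0,0,-0.002,0],[1,0,0,-0.002,0]]' >/dev/null; f
python3 -m inch '[[1,0,0,-0.002,0],[1,0,0,-0.002,0]]' >/dev/null; f
python3 -m inch '[[1,0,0,-0.002,0],[1,0,0,-0.002,0]]' >/dev/null; f
```

```text
F [-0.6  1.2  3.9] n: [-0.1017  0.      0.0174] 
F [1.3 1.2 3.9] n: [-1.018e-01  1.000e-04  1.750e-02] 
F [3.2 1.6 2.6] n: [-1.02e-01  1.00e-04  1.87e-02] 
F [1.  1.1 2.5] n: [-1.028e-01  1.000e-04  2.020e-02] 
F [ 1.7 -0.3  1.5] n: [-0.1035  0.0002  0.0218] 
F [-0.4 -0.3  0.5] n: [-0.1041  0.0002  0.0234]
```

The force fell steadily from 4 N to 0 over about 6 mm of retreat, after a stiff stop at 38 N. That matches the button's spring and travel, so it was fully in. I'll back off, check, and hand in.

```bash
python3 -m inch '[[1,0,0,-0.02,0],[1,0.01,0,-0.06,0],[1,0.03,0,-0.09,0],[1,0.03,0,-0.12,0],[1,0.03,0,-0.12,0]]' >/dev/null; python3 -m inch '[[1,0,0,0,0],[1,0,0,0,0],[1,0,0,0,0]]' >/dev/null; python3 st.py
python3 - <<'E'
from fit import *
v=np.load('mill.npy');c,s=np.cos(v[2]),np.sin(v[2]);W=np.array([[c,-s,0],[s,c,0],[0,0,1]]);o=[]
for n in ['scene','top']:
    p=ctrl.read_camera(n)
    c0,r0=proj(p,W@P(.0,0,.03)+[v[0],v[1],0])[0].astype(int)
    o.append(cv2.resize(p['pixels'][r0-55:r0+45,c0-40:c0+40,::-1],None,fx=5,fy=5,interpolation=cv2.INTER_CUBIC))
    hsv=cv2.cvtColor(p['pixels'],cv2.COLOR_RGB2HSV);g=proj(p,W@P(-.105,0,.018)+[v[0],v[1],0])[0].astype(int)
    print(n,'green',pt(p,g))
cv2.imwrite('pics/s7.png',np.hstack(o))
E
```

```text
t 17.2 pos [0.4719 0.1294 0.1826] q [ 0.275  0.095  1.948 -0.442  1.359  0.558] tilt(deg) [27.97 -1.85] ymill [ 0.01   0.999 -0.031] F [ 0.2  0.1 -0.4] op -0.0 0.0
mill [-0.1983 -0.1011  0.1826] panel y,u,n: [-0.1011 -0.0253  0.1428]
scene green [0.45694226 0.04602062 0.08927787]
top green [0.45814043 0.04824321 0.08975438]
```

View pics/s7.png

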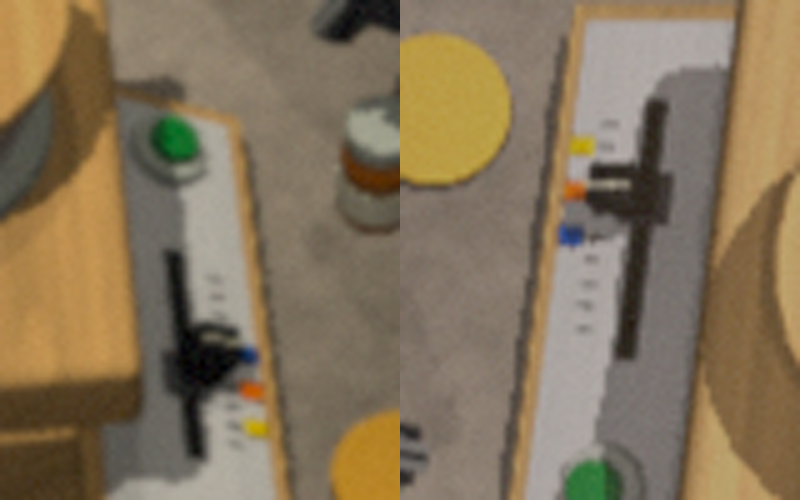

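The grip is still level with the orange tab (top crop (620,190)), the green button is out again at its starting height, and the arm is clear of everything.

```bash
python3 -c "
from plant import ctrl
print(ctrl.sign_off())"
```

```text
the job is handed in; nothing more can be done
None
```

I handed the job in at about 17 s: the grip is locked beside the orange tab, the start button was then pushed in and came out again, and the arm is clear; no verdict came back, and tilting the tool meant pushing the elbow against its joint limit (readings up to 2.485 against a stated 2.48, with one 76 N spike), which the judge might count against it.

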